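Deal electrode packs to the patients' trays and ring the bell

ROBOT

A 6-joint arm with a two-finger parallel gripper is mounted at the origin on the work surface. World frame = base frame: x ahead of the robot, y to its left, z up, the work surface at z = 0. Lengths are in m, angles in rad, forces in N, time in s.
With the tool pointing down it reaches from about 0.25 to 0.725 m from the base axis. Payload 4 kg.
Tool frame: the origin (TCP) lies between the finger pads; the fingertips stand 19 mm ahead of it and the grasp point (between the pads) is the TCP (robot.tip_reach is the distance from the TCP to the fingertips, in m); z points along the fingers, y is the direction in which the jaws open and shut (so a half turn about z gives the same grasp; the last joint's range is limited). The gripper opens to 85 mm and grips with 20 to 120 N. Pads are 22 mm wide; open, the fingers measure 114 mm over their backs; the gripper's body (76 mm by 85 mm) begins 54 mm behind the grasp point. The pads swing forward as they close: fully open they stand 13 mm farther back than shut.
Start: joints at [1.223, 0.241, 0.005, 1.335, 0, 1.571], TCP at [0.17, 0.47, 0.25] pointing down, gripper open.
Joint ranges: [-2.72, 2.72], [-1.05, 1.87], [-1.09, 1.28], [-1.99, 2.15], [-1.42, 1.44], [-3.14, 3.14]. Speed limits (rad/s): [2.79, 2.79, 3.14, 3.14, 3.14, 3.14].

INTERFACE

Orientations are given as a unit quaternion [x, y, z, w].
In Python, from cell import robot, optics, job_done gives the robot as it stands. The module is installed in compiled form; this text tells all that it offers.
- The arm moves only by the tool arm_command, never from a script. Its argument "increments" is text: rows parted by semicolons, each of 7 numbers parted by spaces: the finger opening in cm, from 0 to 8.54, then the shift along the tool's x, y, z in cm, then the turn, a rotation vector about the tool's x, y, z in units of 8 degrees (1.0 is 8 degrees). In form: fingers x y z rx ry rz; .... A call has 1 to 10 rows; each row shifts and turns the commanded pose from where the row before left it, along the tool's axes as they then stand; what a row does not reach is not made up. A row lasts 1/8 s, in which the tool goes at most 62.5 mm and 10.7 degrees, less where a joint would pass 70% of its speed; a pose out of reach is approached as far as the arm can. A call with a gripper value outside its range is refused whole. The fingers move at their own pace and stop on an object; the grip force is fixed at half the most. Time passes only in rows, so rows that do not move let the fingers close. It gives the time, the measured TCP pose, the force and the opening at its end, in the units of the state.
- robot.get_obs(): the state, without advancing time (a new reading comes with each control period).
- optics.camera(name): name is "scene" or "top" or "wrist"; returns the picture (480x640x3 uint8, red, green, blue); there is no depth.
- optics.get_calibration(name): a dict with "mtx" (3x3 intrinsics, pixels), "D" ([k1, k2, p1, p2, k3] as OpenCV has them; the pictures are not rectified), "camera_from_world" (4x4, takes a point from world to camera coordinates). Camera axes: x right, y down, z forward; pixel columns grow to the right and rows downward; lengths in m; the calibration is good to about 2 mm. A picture is of the moment at which its call begins: read the wrist's pose just before it. get_calibration takes no time and is no camera call; for the wrist camera it gives the pose at the moment of the call.
- job_done(): hands the job in, once; it reports no verdict.
The state is a dict: "time_s": time; "joint_pos": joint angles; "joint_velocities": joint speeds; "effort": joint torques, N m; "eef_pos": TCP position; "eef_rot": TCP orientation; "wrist_force": force on the tool from outside, world axes, zero at the start; "moment": the same for the moment, N m; "grip_width": finger opening in m.
Only numpy, scipy, OpenCV 4.12 (cv2) and the standard library are available. Lean on these libraries where they do the work, as an engineer would, in place of code of your own. Each camera call takes 0.05 s, during which the arm holds its last target. There are 200 camera calls.

TASK

Deal the electrode packs from the white foam insert into the three steel patient trays, one pack per tray in turn: the first round into the trays' cells nearest the robot, and, only if there are packs enough for another full round, the second into the far cells, so that all trays hold equal counts. Then lay the packs left over in the cells of the cardboard carton, every pack flat in a cell of its own, and when all are put away press the desk bell's plunger fully down and let it come up again. Leave the mug, the mouse and the probe where they are.

Things in the scene. Friction and masses are not known exactly. Their poses are not given: they have to be found in the camera images.
- pack1_mid (a point): One of the identical electrode packs: a rigid light-grey plastic box 64 long (its x) by 40 wide (its y) by 26 mm high, 55 to 115 g, with a white panel and two dark studs on top. The point is its centre, 13 mm above its underside; z is up. Absent in some runs. It starts lying flat in the foam insert, its yaw within about 15 degrees of the insert's.
- pack2_mid (a point): One of the identical electrode packs: a rigid light-grey plastic box 64 long (its x) by 40 wide (its y) by 26 mm high, 55 to 115 g, with a white panel and two dark studs on top. The point is its centre, 13 mm above its underside; z is up. Absent in some runs. It starts lying flat in the foam insert, its yaw within about 15 degrees of the insert's.
- pack3_mid (a point): One of the identical electrode packs: a rigid light-grey plastic box 64 long (its x) by 40 wide (its y) by 26 mm high, 55 to 115 g, with a white panel and two dark studs on top. The point is its centre, 13 mm above its underside; z is up. Absent in some runs. It starts lying flat in the foam insert, its yaw within about 15 degrees of the insert's.
- pack4_mid (a point): One of the identical electrode packs: a rigid light-grey plastic box 64 long (its x) by 40 wide (its y) by 26 mm high, 55 to 115 g, with a white panel and two dark studs on top. The point is its centre, 13 mm above its underside; z is up. Absent in some runs. It starts lying flat in the foam insert, its yaw within about 15 degrees of the insert's.
- pack5_mid (a point): One of the identical electrode packs: a rigid light-grey plastic box 64 long (its x) by 40 wide (its y) by 26 mm high, 55 to 115 g, with a white panel and two dark studs on top. The point is its centre, 13 mm above its underside; z is up. Absent in some runs. It starts lying flat in the foam insert, its yaw within about 15 degrees of the insert's.
- pack6_mid (a point): One of the identical electrode packs: a rigid light-grey plastic box 64 long (its x) by 40 wide (its y) by 26 mm high, 55 to 115 g, with a white panel and two dark studs on top. The point is its centre, 13 mm above its underside; z is up. Absent in some runs. It starts lying flat in the foam insert, its yaw within about 15 degrees of the insert's.
- pack7_mid (a point): One of the identical electrode packs: a rigid light-grey plastic box 64 long (its x) by 40 wide (its y) by 26 mm high, 55 to 115 g, with a white panel and two dark studs on top. The point is its centre, 13 mm above its underside; z is up. Absent in some runs. It starts lying flat in the foam insert, its yaw within about 15 degrees of the insert's.
- pack8_mid (a point): One of the identical electrode packs: a rigid light-grey plastic box 64 long (its x) by 40 wide (its y) by 26 mm high, 55 to 115 g, with a white panel and two dark studs on top. The point is its centre, 13 mm above its underside; z is up. Absent in some runs. It starts lying flat in the foam insert, its yaw within about 15 degrees of the insert's.
- tray1_near (a point): Centre of a pack lying in the middle of the cell (13 mm above the cell floor, 16 mm above the desk) on the -x side, i.e. nearest to the robot, of steel patient tray 1. The tray is fixed, 172 (its x) by 64 (its y) mm, with two cells end to end, each 80 (x) by 56 (y) mm inside; 3 mm floor, 4 mm walls, rim 10 mm above the desk (7 mm above the cell floor). The point's axes are the tray's, so a pack lies in a cell with its long side along x.
- tray1_far (a point): Centre of a pack lying in the middle of the cell (13 mm above the cell floor, 16 mm above the desk) on the +x side, i.e. farthest from the robot, of steel patient tray 1. The tray is fixed, 172 (its x) by 64 (its y) mm, with two cells end to end, each 80 (x) by 56 (y) mm inside; 3 mm floor, 4 mm walls, rim 10 mm above the desk (7 mm above the cell floor). The point's axes are the tray's, so a pack lies in a cell with its long side along x.
- tray2_near (a point): Centre of a pack lying in the middle of the cell (13 mm above the cell floor, 16 mm above the desk) on the -x side, i.e. nearest to the robot, of steel patient tray 2. The tray is fixed, 172 (its x) by 64 (its y) mm, with two cells end to end, each 80 (x) by 56 (y) mm inside; 3 mm floor, 4 mm walls, rim 10 mm above the desk (7 mm above the cell floor). The point's axes are the tray's, so a pack lies in a cell with its long side along x.
- tray2_far (a point): Centre of a pack lying in the middle of the cell (13 mm above the cell floor, 16 mm above the desk) on the +x side, i.e. farthest from the robot, of steel patient tray 2. The tray is fixed, 172 (its x) by 64 (its y) mm, with two cells end to end, each 80 (x) by 56 (y) mm inside; 3 mm floor, 4 mm walls, rim 10 mm above the desk (7 mm above the cell floor). The point's axes are the tray's, so a pack lies in a cell with its long side along x.
- tray3_near (a point): Centre of a pack lying in the middle of the cell (13 mm above the cell floor, 16 mm above the desk) on the -x side, i.e. nearest to the robot, of steel patient tray 3. The tray is fixed, 172 (its x) by 64 (its y) mm, with two cells end to end, each 80 (x) by 56 (y) mm inside; 3 mm floor, 4 mm walls, rim 10 mm above the desk (7 mm above the cell floor). The point's axes are the tray's, so a pack lies in a cell with its long side along x.
- tray3_far (a point): Centre of a pack lying in the middle of the cell (13 mm above the cell floor, 16 mm above the desk) on the +x side, i.e. farthest from the robot, of steel patient tray 3. The tray is fixed, 172 (its x) by 64 (its y) mm, with two cells end to end, each 80 (x) by 56 (y) mm inside; 3 mm floor, 4 mm walls, rim 10 mm above the desk (7 mm above the cell floor). The point's axes are the tray's, so a pack lies in a cell with its long side along x.
- carton_near (a point): Centre of a pack lying in the middle of the cell (13 mm above the cell floor, 16 mm above the desk) on the -x side, i.e. nearest to the robot, of the cardboard carton for left-over packs. The carton is fixed, 142 (its x) by 88 (its y) mm, with two cells side by side, each 65 (x) by 80 (y) mm inside; 3 mm floor, 4 mm walls, rim 10 mm above the desk. A pack lies in a cell with its long side along the point's y.
- carton_far (a point): Centre of a pack lying in the middle of the cell (13 mm above the cell floor, 16 mm above the desk) on the +x side, i.e. farthest from the robot, of the cardboard carton for left-over packs. The carton is fixed, 142 (its x) by 88 (its y) mm, with two cells side by side, each 65 (x) by 80 (y) mm inside; 3 mm floor, 4 mm walls, rim 10 mm above the desk. A pack lies in a cell with its long side along the point's y.
- foam: White foam insert in which the packs arrive: fixed, 220 (its x) by 316 (its y) mm, one open area 200 by 296 mm with its floor 14 mm and its rim 20 mm above the desk; origin at the centre of its underside. Places for the packs are two along x (92 mm apart) and four along y (74 mm apart).
- plunger_top (a point): Centre of the top of the desk bell's round steel plunger head (24 mm across), 58 mm above the desk when up. The head stands over a steel dome 72 mm across on a black foot 80 mm across, fixed.
- plunger (a joint): How far the bell plunger is pressed down, m: 0 up, 0.010 at its stop. Spring: about 1.2 N to start it, 4.2 N at the stop; it comes back up when let go.
- mug: White mug, 76 mm across and 90 mm high, bystander; origin at the centre of its underside.
- mouse: Round black computer mouse, 62 mm across and 34 mm high, bystander; origin at the centre of its underside.
- probe: White hand probe lying on the desk, 50 (its x) by 130 (its y) by 24 mm, bystander; origin at the centre of its underside.

How it is judged:
By the outcome, as a careful person would: the job done as asked, in the order asked, and still so for the second after the job is handed in, with the robot touching nothing.
Of pack1, pack2, pack3, pack4, pack5, pack6, pack7, pack8 only 5 to 8 are there at a start; the rules pass over those that are not, and their reading is None.
At some moment in a run one of pack1, pack2, pack3, pack4, pack5, pack6, pack7, pack8 may be knocked a few centimetres aside while the robot is not near it.
Once in a run the grip may slacken for a moment while it holds something.
It also fails if it takes over 210 s, if anything falls off the work surface, if the arm or the gripper's body presses on something with over 40 N, if the wrist force passes 120 N, or if a joint passes its speed limit or range.

## Working session

There is one attempt and no reset: what is moved stays moved. The work goes in short steps, Python scripts to look and compute and a tool call to move; the robot and the scene stay as the last step left them, time stands still between calls to the robot, and variables do not carry over. Pictures are saved under pics/ and viewed, about 12 in all and at most 16, crops included, and the job is handed in when it is done.

Besides the shell and the picture viewer there is one more tool, called after "Emit:" as name(argument=value, ...), one argument or row to a line, values as JSON. arm_command: Moves the arm, as the interface text tells. Its arguments: {"type":"object","properties":{"increments":{"type":"string"}},"required":["increments"]}

```bash
mkdir -p pics; cat > h.py <<'E'
import numpy as np, cv2
from cell import robot, optics, job_done
def ray(name,uv,z):
    c=optics.get_calibration(name); M=np.array(c["camera_from_world"]);R=M[:3,:3];t=M[:3,3]
    p=cv2.undistortPoints(np.array(uv,float).reshape(-1,1,2),np.array(c["mtx"]),np.array(c["D"],float)).reshape(-1,2)
    d=np.c_[p,np.ones(len(p))]@R; o=-R.T@t
    return o+d*((z-o[2])/d[:,2])[:,None]
def snap(name,f):
    im=np.ascontiguousarray(optics.camera(name)[:,:,::-1]); cv2.imwrite("pics/"+f,im); return im
E
python3 - <<'E'
from h import *
for n in("top","scene"):
    snap(n,n+"0.png")
    c=optics.get_calibration(n);M=np.array(c["camera_from_world"]);print(n,(-M[:3,:3].T@M[:3,3]).round(3),np.array(c["mtx"]).round(0).tolist(),M[:3,:3].round(2).tolist())
o=robot.get_obs();print(o)
E
```

```text
top [0.419 0.01  1.413] [[489.0, 0.0, 320.0], [0.0, 489.0, 232.0], [0.0, 0.0, 1.0]] [[0.02, -1.0, 0.02], [-1.0, -0.02, -0.1], [0.1, -0.01, -1.0]]
scene [1.196 0.207 0.944] [[498.0, 0.0, 319.0], [0.0, 498.0, 239.0], [0.0, 0.0, 1.0]] [[-0.28, 0.96, -0.01], [0.77, 0.22, -0.6], [-0.57, -0.18, -0.8]]
{'time_s': 0.1, 'joint_pos': array([ 1.22303522e+00,  2.41369817e-01,  3.87958444e-03,  1.33520600e+00,
       -2.71886836e-05,  1.57080914e+00]), 'joint_velocities': array([ 0.0003573 , -0.00242207,  0.00322247,  0.0003618 ,  0.00054775,
        0.00112183]), 'effort': array([ 1.45725962e-04, -3.73137689e+01,  2.53010219e+01,  1.08792676e-02,
        5.76295679e-05, -4.44564321e-06]), 'eef_pos': array([0.17022617, 0.46957536, 0.24949375]), 'eef_rot': array([ 1.73011898e-01,  9.84919276e-01, -9.37981273e-04, -1.50951895e-04]), 'wrist_force': array([-0.34574878,  0.03076973, -0.61150997]), 'moment': array([ 0.00428044,  0.01074481, -0.00525434]), 'grip_width': 0.08564414985058427}
```

View pics/top0.png

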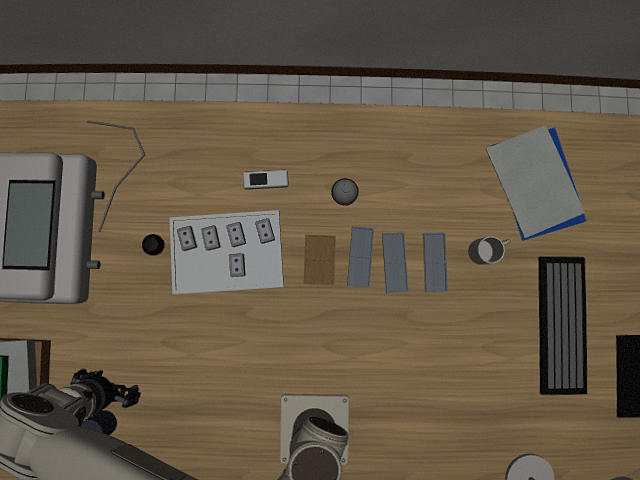

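View pics/scene0.png

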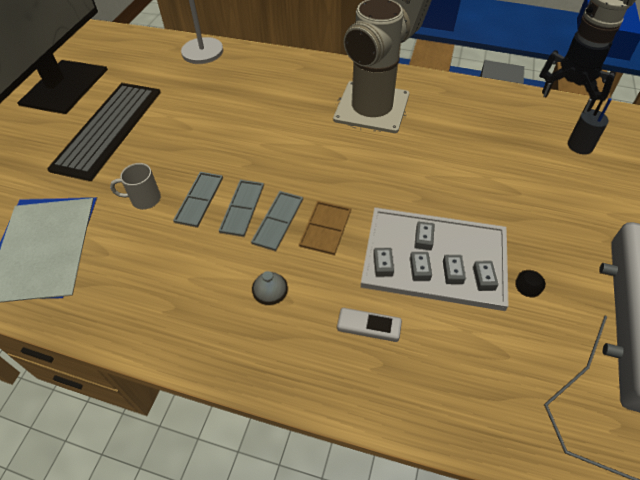

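The pictures show 5 packs in the foam: four in a row (top image, v≈235) and one at (237,265). The three trays are at u≈360, 395 and 435, the carton at (320,260) and the bell at (344,191). So it's three packs to the near tray cells and two to the carton.

```bash
cat >> h.py <<'E'
def rect(uv,z,name="top"):
    P=ray(name,uv,z)[:,:2]*1000
    (c,(w,h),a)=cv2.minAreaRect(P.astype(np.float32))
    if w<h: w,h,a=h,w,a+90
    a=(a+90)%180-90   # long-axis angle from world x, deg
    return np.round([c[0],c[1],w,h,a],1)
def blobs(m,z,lo,hi,name="top"):
    cs=cv2.findContours(m.astype(np.uint8),cv2.RETR_EXTERNAL,cv2.CHAIN_APPROX_NONE)[0]
    return [(cv2.contourArea(c),cv2.boundingRect(c),rect(c.reshape(-1,2),z,name)) for c in cs if lo<cv2.contourArea(c)<hi]
E
python3 - <<'E'
from h import *
im=cv2.imread("pics/top0.png"); 
for p in [(237,265),(244,259),(257,245),(200,270),(283,250),(360,245),(395,255),(320,250),(320,225),(435,260),(344,191)]: print(p,im[p[1],p[0]])
hsv=cv2.cvtColor(im,cv2.COLOR_BGR2HSV)
big=cv2.resize(im[150:310,150:460],None,fx=2.5,fy=2.5,interpolation=cv2.INTER_CUBIC);cv2.imwrite("pics/crop0.png",big)
print("foam",blobs((hsv[...,2]>165)&(hsv[...,1]<40),.02,2000,20000))
print("tray",blobs((hsv[...,0]>90)&(hsv[...,0]<130)&(hsv[...,1]>35),.010,200,4000))
print(ray("top",[(344,191)],.04),ray("top",[(344,186)],.058),ray("scene",[(267,277)],.058))
E
```

```text
(237, 265) [128 122 122]
(244, 259) [76 77 77]
(257, 245) [148 146 144]
(200, 270) [145 145 142]
(283, 250) [ 63  91 110]
(360, 245) [91 82 80]
(395, 255) [90 87 83]
(320, 250) [50 75 95]
(320, 225) [ 65  95 113]
(435, 260) [88 84 78]
(344, 191) [99 93 88]
foam []
tray [(304.0, (515, 213, 71, 27), array([ 589.6, -692.1,  216.4,   64.3,  -84.5])), (230.5, (548, 128, 31, 71), array([ 781.1, -735.5,  225.8,   23.6,   17.4]))]
[[ 0.67391423 -0.0732209   0.04      ]] [[ 0.68485767 -0.07192952  0.058     ]] [[ 0.68583709 -0.07214082  0.058     ]]
```

View pics/crop0.png

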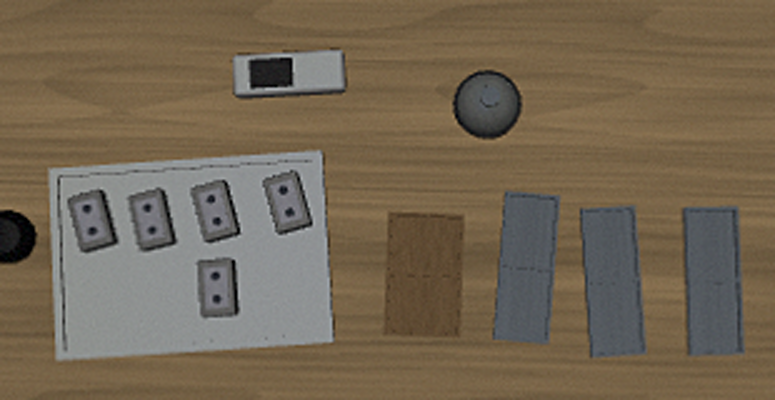

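```bash
cat >> h.py <<'E'
def packs(im,roi=(165,205,125,95),z=.041):
    """stud pairs in the top picture -> pack centre x,y mm and yaw deg"""
    x,y,w,h=roi;S=6
    g=cv2.cvtColor(im,cv2.COLOR_BGR2GRAY)[y:y+h,x:x+w]
    g=cv2.resize(g,None,fx=S,fy=S,interpolation=cv2.INTER_CUBIC)
    bh=cv2.morphologyEx(g,cv2.MORPH_BLACKHAT,cv2.getStructuringElement(cv2.MORPH_ELLIPSE,(31,31)))
    cs=cv2.findContours((bh>30).astype(np.uint8),cv2.RETR_EXTERNAL,cv2.CHAIN_APPROX_NONE)[0]
    pts=[]
    for c in cs:
        (u,v),(a,b),_=cv2.minAreaRect(c)
        if min(a,b)>8 and max(a,b)<32: pts.append(((u+.5)/S-.5+x,(v+.5)/S-.5+y))
    W=ray("top",pts,z)[:,:2]*1000; out=[]
    for i in range(len(W)):
        for j in range(i):
            d=W[i]-W[j]; L=np.hypot(*d)
            if 18<L<40:
                if d[0]<0:d=-d
                m=(W[i]+W[j])/2
                out.append(np.round([m[0],m[1],np.degrees(np.arctan2(d[1],d[0])),L],1))
    return out
E
python3 - <<'E'
from h import *
im=cv2.imread("pics/top0.png"); f=im.astype(int)
print(*packs(im),sep="\n")
m=(f[...,0]>f[...,2]-4)&(f.max(2)<115); m[:, :345]=0; m[:215]=0;m[:,455:]=0
print("tray",*blobs(m,.010,200,4000),sep="\n")
hsv=cv2.cvtColor(im,cv2.COLOR_BGR2HSV)
m=(f.sum(2)<235)&(hsv[...,1]>60);m=m.astype(np.uint8);m[:,:295]=0;m[:,345:]=0;m[:225]=0;m[300:]=0
m=cv2.morphologyEx(m,cv2.MORPH_CLOSE,np.ones((3,3)))
print("carton",*blobs(m,.010,100,4000),sep="\n")
print(ray("top",np.array([(389,212),(463,213),(461,335),(385,334)])/2.5+150,.01))
E
```

```text
[545.5 231.7  16.7  26.2]
tray
(1193.0, (424, 233, 24, 59), array([ 478.2, -341.9,  168.3,   64. ,    1.9]))
(1221.5, (382, 232, 26, 61), array([ 475.7, -224.5,  170.7,   64.2,    4.5]))
(1226.5, (347, 227, 27, 60), array([ 490.2, -124.7,  170.5,   64. ,   -3.9]))
carton
(1421.0, (303, 235, 36, 53), array([474.9, -10.7, 150. ,  96.9,  -2.1]))
[[ 0.5491098   0.03389915  0.01      ]
 [ 0.54969313 -0.05145085  0.01      ]
 [ 0.40957008 -0.05144275  0.01      ]
 [ 0.40906715  0.03543373  0.01      ]]
```

```bash
python3 - <<'E'
import re
s=open("h.py").read().replace("z=.041):","z=.041,th=20):").replace("bh>30","bh>th");open("h.py","w").write(s)
E
python3 - <<'E'
from h import *
im=cv2.imread("pics/top0.png")
for t in (15,20,25): print(t,*packs(im,th=t),sep="\n")
c=optics.get_calibration("wrist");M=np.array(c["camera_from_world"]);print((-M[:3,:3].T@M[:3,3]).round(3),M[:3,:3].round(2).tolist(),c["mtx"][0][0],robot.tip_reach)
E
```

```text
15Traceback (most recent call last):
  File "<stdin>", line 3, in <module>
  File "h.py", line 30, in packs
    W=ray("top",pts,z)[:,:2]*1000; out=[]
      ~~~^^^^^^^^^^^^^
  File "h.py", line 5, in ray
    p=cv2.undistortPoints(np.array(uv,float).reshape(-1,1,2),np.array(c["mtx"]),np.array(c["D"],float)).reshape(-1,2)
      ~~~~~~~~~~~~~~~~~~~^^^^^^^^^^^^^^^^^^^^^^^^^^^^^^^^^^^^^^^^^^^^^^^^^^^^^^^^^^^^^^^^^^^^^^^^^^^^^^
cv2.error: OpenCV(4.12.0) /io/opencv/modules/calib3d/src/undistort.dispatch.cpp:347: error: (-215:Assertion failed) CV_IS_MAT(_src) && CV_IS_MAT(_dst) && (_src->rows == 1 || _src->cols == 1) && (_dst->rows == 1 || _dst->cols == 1) && _src->cols + _src->rows - 1 == _dst->rows + _dst->cols - 1 && (CV_MAT_TYPE(_src->type) == CV_32FC2 || CV_MAT_TYPE(_src->type) == CV_64FC2) && (CV_MAT_TYPE(_dst->type) == CV_32FC2 || CV_MAT_TYPE(_dst->type) == CV_64FC2) in function 'cvUndistortPointsInternal'
```

```bash
python3 - <<'E'
from h import *
im=cv2.imread("pics/top0.png")
for t in (40,48,56):
  try: print(t,*packs(im,th=t),sep="\n")
  except Exception: print("none")
c=optics.get_calibration("wrist");M=np.array(c["camera_from_world"]);print((-M[:3,:3].T@M[:3,3]).round(3),M[:3,:3].round(2).tolist(),c["mtx"][0][0],robot.tip_reach)
E
```

```text
40
[457.3 234.6 -25.6  31.3]
[458.5 226.5   5.8  25.9]
[526.  235.  -45.3  19.8]
[531.6 372.3  16.9  26. ]
[534.  304.4  15.   25.7]
[535.2 246.6  15.7  33.6]
[542.2 239.6  51.6  29.6]
[538.5 238.8  -9.6  39.6]
[545.5 231.7  16.7  26.2]
[546.8 241.4  44.1  38.6]
[559.4 245.2  82.2  19.5]
[557.2 150.5  17.2  26.8]
48
[458.5 226.5   5.8  25.9]
[531.8 372.4  16.9  26.4]
[534.  304.4  14.8  26.2]
[549.1 385.6  64.   20.8]
[551.5 316.4  60.5  19.8]
[545.6 232.   17.4  26.2]
[557.1 150.6  17.8  26.4]
[576.2 161.8  47.7  19.5]
[579.2 152.1 -14.9  19.8]
[585.8 159.3 -72.8  20.4]
56
[458.7 226.7   5.6  25.7]
[531.6 372.5  16.9  26. ]
[534.  304.3  14.5  25.7]
[545.6 232.1  17.   26.5]
[557.4 150.7  17.7  26.5]
[0.102 0.494 0.373] [[0.34, 0.94, -0.0], [0.9, -0.33, 0.28], [0.26, -0.1, -0.96]] 374.19197730351544 0.019
```

```bash
cat > go.py <<'E'
# go.py x y z jawdeg (mm): shift in present tool axes (cm), then turn (8deg units)
import sys
from h import *
from scipy.spatial.transform import Rotation as Ro
def delta(x,y,z,jaw):
    o=robot.get_obs(); R=Ro.from_quat(o["eef_rot"])
    p=o["eef_pos"]*1000; sh=R.inv().apply(np.array([x,y,z])-p)/10
    X=np.array([np.sin(np.radians(jaw)),-np.cos(np.radians(jaw)),0])   # tool y=jaw dir, z down: x = y cross z
    Y=np.array([np.cos(np.radians(jaw)),np.sin(np.radians(jaw)),0]); X=np.cross(Y,[0,0,-1])
    T=Ro.from_matrix(np.c_[X,Y,[0,0,-1]])
    rv=(R.inv()*T).as_rotvec(degrees=True)/8
    yw=np.degrees(np.arctan2(*R.as_matrix()[[1,0],1]))
    print("t",round(o["time_s"],2),"p",p.round(1),"jaw",yw.round(1),"grip",round(o["grip_width"]*1000,1),"F",o["wrist_force"].round(1),"j1,j6",np.degrees(o["joint_pos"][[0,5]]).round(0))
    # shift to make AFTER the turn too
    print("shift now cm",sh.round(2),"turn",rv.round(2),"| shift if turned first",(T.inv().apply(np.array([x,y,z])-p)/10).round(2))
if __name__=="__main__": delta(*map(float,sys.argv[1:5]))
E
python3 go.py 557.4 150.7 120 107.7
```

```text
t 0.1 p [170.2 469.6 249.5] jaw 70.1 grip 85.6 F [-0.3  0.  -0.6] j1,j6 [70. 90.]
shift now cm [-47.27 -16.76  12.98] turn [-0.01 -0.   -4.7 ] | shift if turned first [-27.19 -42.15  12.95]
```

Emit:
arm_command(
  increments="5.6 0 0 0 0 0 -1.2; 5.6 0 0 0 0 0 -1.2; 5.6 0 0 0 0 0 -1.2; 5.6 0 0 0 0 0 -1.1; 5.6 -2.7 -4.2 0 0 0 0; 5.6 -2.7 -4.2 0 0 0 0; 5.6 -2.7 -4.2 0 0 0 0; 5.6 -2.7 -4.2 0 0 0 0; 5.6 -2.7 -4.2 0 0 0 0; 5.6 -2.7 -4.2 0 0 0 0",
)

```text
time_s: 1.35
eef_pos: [0.4021, 0.2778, 0.2499]
eef_rot: [-0.154, 0.988, -0.0, -0.0]
wrist_force: [0.8, -0.5, 0.4]
grip_width: 0.0559
```

Emit:
arm_command(
  increments="5.6 -2.7 -4.2 2 0 0 0; 5.6 -2.7 -4.2 2 0 0 0; 5.6 -2.7 -4.2 3 0 0 0; 5.6 -2.7 -4.2 3 0 0 0; 5.6 0 0 2 0 0 0; 5.6 0 0 0 0 0 0",
)

```text
time_s: 2.1
eef_pos: [0.5535, 0.1507, 0.1276]
eef_rot: [-0.153, 0.988, -0.0, -0.003]
wrist_force: [-0.6, -0.9, 0.0]
grip_width: 0.056
```

```bash
python3 go.py 557.4 150.7 120 107.7; python3 -c "
from h import *
snap('wrist','w1.png')"
```

```text
t 2.1 p [553.5 150.7 127.6] jaw 107.6 grip 56.0 F [-0.6 -0.9  0. ] j1,j6 [15. -2.]
shift now cm [-0.37 -0.12  0.76] turn [ 0.   -0.04 -0.01] | shift if turned first [-0.37 -0.12  0.76]
```

View pics/w1.png

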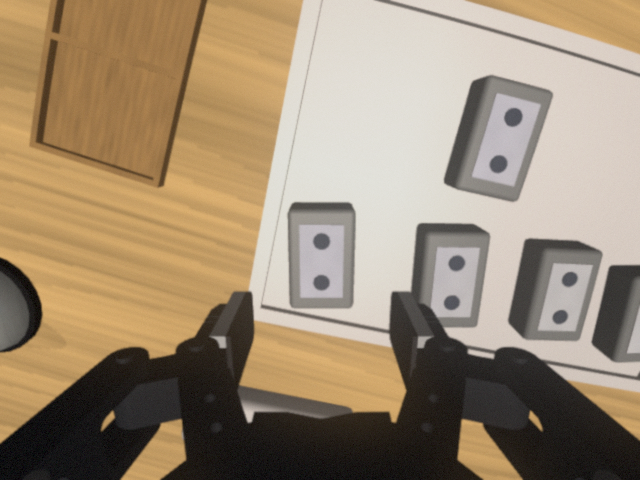

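The wrist view shows pack E between the fingers with studs at (321,241) and (321,282), aligned with the jaws. The carton is at upper left.

```bash
python3 - <<'E'
from h import *
W=ray("wrist",[(321,241),(321,282),(456,263),(451.5,302),(513,117),(498,164),(569,279),(560,317)],.041)*1000
for i in range(0,8,2):
    d=W[i]-W[i+1]; print(((W[i]+W[i+1])/2).round(1),np.hypot(*d[:2]).round(1),np.degrees(np.arctan2(-d[1],-d[0])).round(1))
# carton inner top-rim outer corners in wrist view
print((ray("wrist",[(161,186),(31,145),(52,0)],.01)*1000).round(1))
E
```

```text
[557.8 152.4  41. ] 26.1 17.6
[546.2 234.6  41. ] 25.9 17.4
[458.5 229.   41. ] 26.3 5.7
[534.6 307.7  41. ] 26.4 15.9
[[550.   39.5  10. ]
 [549.2 -49.8  10. ]
 [459.3 -48.5  10. ]]
```

Emit:
arm_command(
  increments="5.6 -0.4 -0.1 3 0 0 0; 5.6 0 0 3 0 0 0; 5.6 0 0 1.5 0 0 0; 5.6 0 0 0.9 0 0 0; 5.6 0 0 0 0 0 0",
)

```text
time_s: 2.78
eef_pos: [0.5594, 0.1524, 0.0467]
eef_rot: [-0.154, 0.988, 0.0, 0.0]
wrist_force: [-0.9, 0.1, 0.1]
grip_width: 0.0557
```

```bash
python3 go.py 557.6 151.5 43 107.6
```

```text
t 2.77 p [559.4 152.4  46.7] jaw 107.7 grip 55.7 F [-0.9  0.1  0.1] j1,j6 [15. -2.]
shift now cm [ 0.2  -0.03  0.37] turn [0.   0.   0.01] | shift if turned first [ 0.2  -0.03  0.37]
```

Emit:
arm_command(
  increments="5.6 0.2 0 0.4 0 0 0; 3 0 0 0 0 0 0; 3 0 0 0 0 0 0; 3 0 0 0 0 0 0; 3 0 0 0 0 0 0; 3 0 0 -2 0 0 0; 3 0 0 -3 0 0 0; 3 0 0 -3 0 0 0; 3 0 0 0 0 0 0",
)

```text
time_s: 3.9
eef_pos: [0.5591, 0.1519, 0.1243]
eef_rot: [-0.154, 0.988, 0.0, 0.002]
wrist_force: [0.2, 0.0, -1.5]
grip_width: 0.0384
```

```bash
python3 go.py 448.3 -121.8 110 86.1;python3 -c "
from h import *
snap('wrist','w2.png')"
```

```text
t 3.9 p [559.1 151.9 124.3] jaw 107.7 grip 38.4 F [ 0.2  0.  -1.5] j1,j6 [15. -2.]
shift now cm [ 18.87 -22.72   1.35] turn [0.   0.03 2.7 ] | shift if turned first [  9.19 -28.06   1.43]
```

View pics/w2.png

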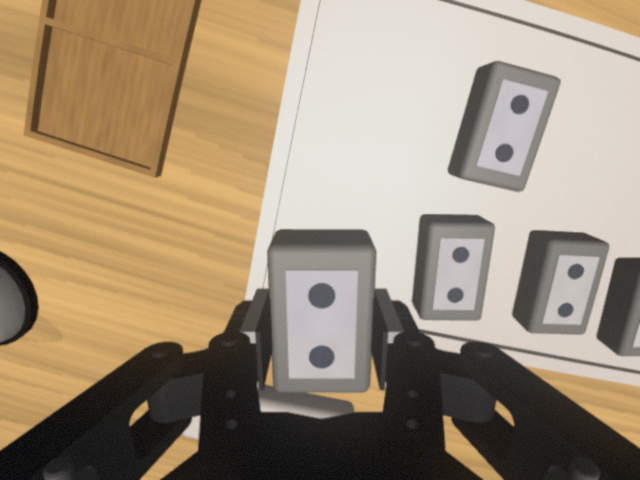

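Pack E is held squarely. Next it goes over the nearest tray (T1).

Emit:
arm_command(
  increments="3 0 0 0 0 0 0.9; 3 0 0 0 0 0 0.9; 3 0 0 0 0 0 0.9; 3 1.3 -4 0 0 0 0; 3 1.3 -4 0 0 0 0; 3 1.3 -4 0 0 0 0; 3 1.3 -4 0 0 0 0; 3 1.3 -4 0 0 0 0; 3 1.3 -4 0 0 0 0; 3 1.3 -4 1.4 0 0 0",
)

```text
time_s: 5.2
eef_pos: [0.4465, -0.1227, 0.1072]
eef_rot: [0.034, 0.999, 0.0, -0.0]
wrist_force: [0.4, -0.7, -0.9]
grip_width: 0.0383
```

Emit:
arm_command(
  increments="3 0 0 0 0 0 0; 3 0 0 0 0 0 0",
)

```text
time_s: 5.45
eef_pos: [0.4467, -0.1213, 0.1072]
eef_rot: [0.034, 0.999, 0.0, -0.001]
wrist_force: [0.2, -0.3, -0.8]
grip_width: 0.0383
```

```bash
python3 go.py 448.3 -121.8 34 86.1;python3 -c "
from h import *
snap('wrist','w3.png')"
```

```text
t 5.45 p [ 446.7 -121.3  107.2] jaw 86.0 grip 38.3 F [ 0.2 -0.3 -0.8] j1,j6 [-15. -11.]
shift now cm [-0.18 -0.05  7.32] turn [ 0.01 -0.02 -0.01] | shift if turned first [-0.16 -0.04  7.32]
```

View pics/w3.png

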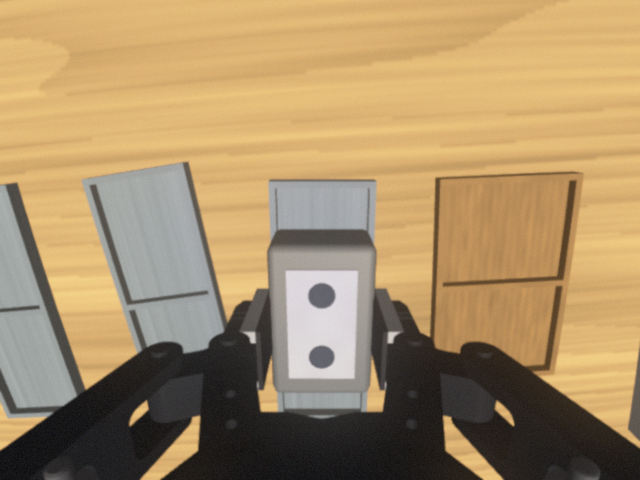

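```bash
python3 - <<'E'
from h import *
o=robot.get_obs()["eef_pos"]*1000
# pack top at TCP z-3.. approx
print("studs", (ray("wrist",[(321,296),(321,356)],(o[2]-2)/1000)*1000).round(1),o.round(1))
print("T1 far corners",(ray("wrist",[(270,181),(376,181)],.01)*1000).round(1))
print("T2 far corners",(ray("wrist",[(84,180),(188,163)],.01)*1000).round(1))
print("T2 divider,T3 near",(ray("wrist",[(170,298),(7,415),(80,410)],.01)*1000).round(1))
print("carton",(ray("wrist",[(436,179),(581,174),(553,372)],.01)*1000).round(1))
E
```

```text
studs [[ 433.6 -120.5  105.6]
 [ 459.  -122.2  105.6]] [ 447.3 -121.   107.6]
T1 far corners [[ 401.9 -148.6   10. ]
 [ 406.1  -86.    10. ]]
T2 far corners [[ 392.8 -261.2   10. ]
 [ 387.8 -195.7   10. ]]
T2 divider,T3 near [[ 472.9 -222.1   10. ]
 [ 563.1 -370.3   10. ]
 [ 559.4 -308.6   10. ]]
carton [[407.2 -50.3  10. ]
 [409.4  38.7  10. ]
 [549.2  37.1  10. ]]
```

Emit:
arm_command(
  increments="3 -0.1 0 3 0 0 0; 3 0 0 2.5 0 0 0; 3 0 0 1 0 0 0; 3 0 0 0.8 0 0 0; 3 0 0 0 0 0 0; 3 0 0 0 0 0 0",
)

```text
time_s: 6.25
eef_pos: [0.4491, -0.1218, 0.036]
eef_rot: [0.034, 0.999, -0.0, 0.001]
wrist_force: [0.2, -0.1, -1.0]
grip_width: 0.0386
```

```bash
python3 go.py 448 -121.2 32.5 86.1
```

```text
t 6.25 p [ 449.1 -121.8   36. ] jaw 86.1 grip 38.6 F [ 0.2 -0.1 -1. ] j1,j6 [-15. -11.]
shift now cm [0.12 0.05 0.35] turn [-0.    0.01 -0.  ] | shift if turned first [0.12 0.05 0.35]
```

Emit:
arm_command(
  increments="3 0 0 0.4 0 0 0; 3 0 0 0 0 0 0; 5.5 0 0 0 0 0 0; 5.5 0 0 0 0 0 0; 5.5 0 0 0 0 0 0; 5.5 0 0 -4 0 0 0; 5.5 0 0 -4 0 0 0; 5.5 0 0 0 0 0 0",
)

```text
time_s: 7.25
eef_pos: [0.451, -0.1224, 0.1143]
eef_rot: [0.034, 0.999, -0.001, 0.003]
wrist_force: [0.6, 0.1, 0.1]
grip_width: 0.0551
```

```bash
python3 - <<'E'
from h import *
im=snap("top","t1.png")
print("foam",*packs(im,th=56),sep="\n"); print("T1",packs(im,(345,225,110,70),.03,45))
E
python3 go.py 546 233 110 107.2
```

```text
foam
[458.6 226.4   6.4  25.7]
[531.7 372.5  17.   25.8]
[534.1 304.5  15.2  25.8]
[545.7 231.8  16.3  25.6]
t 7.3 p [ 449.5 -122.   112.6] jaw 86.1 grip 55.0 F [ 0.1 -0.2 -1. ] j1,j6 [-15. -11.]
shift now cm [-7.19 36.08  0.26] turn [-0.01  0.02 -2.64] | shift if turned first [-19.71  31.06   0.26]Traceback (most recent call last):
  File "<stdin>", line 3, in <module>
  File "h.py", line 30, in packs
    W=ray("top",pts,z)[:,:2]*1000; out=[]
      ~~~^^^^^^^^^^^^^
  File "h.py", line 5, in ray
    p=cv2.undistortPoints(np.array(uv,float).reshape(-1,1,2),np.array(c["mtx"]),np.array(c["D"],float)).reshape(-1,2)
      ~~~~~~~~~~~~~~~~~~~^^^^^^^^^^^^^^^^^^^^^^^^^^^^^^^^^^^^^^^^^^^^^^^^^^^^^^^^^^^^^^^^^^^^^^^^^^^^^^
cv2.error: OpenCV(4.12.0) /io/opencv/modules/calib3d/src/undistort.dispatch.cpp:347: error: (-215:Assertion failed) CV_IS_MAT(_src) && CV_IS_MAT(_dst) && (_src->rows == 1 || _src->cols == 1) && (_dst->rows == 1 || _dst->cols == 1) && _src->cols + _src->rows - 1 == _dst->rows + _dst->cols - 1 && (CV_MAT_TYPE(_src->type) == CV_32FC2 || CV_MAT_TYPE(_src->type) == CV_64FC2) && (CV_MAT_TYPE(_dst->type) == CV_32FC2 || CV_MAT_TYPE(_dst->type) == CV_64FC2) in function 'cvUndistortPointsInternal'
```

Emit:
arm_command(
  increments="5.5 0 0 0 0 0 -1.3; 5.5 0 0 0 0 0 -1.3; 5.5 -2.5 3.9 0 0 0 0; 5.5 -2.5 3.9 0 0 0 0; 5.5 -2.5 3.9 0 0 0 0; 5.5 -2.5 3.9 0 0 0 0; 5.5 -2.5 3.9 0 0 0 0; 5.5 -2.5 3.9 0 0 0 0; 5.5 -2.5 3.9 0 0 0 0; 5.5 -2.2 3.8 0 0 0 0",
)

```text
time_s: 8.55
eef_pos: [0.5459, 0.2342, 0.1092]
eef_rot: [-0.147, 0.989, -0.0, -0.002]
wrist_force: [0.6, 0.4, -0.1]
grip_width: 0.0548
```

Emit:
arm_command(
  increments="5.5 0 0 2 0 0 0; 5.5 0 0 2 0 0 0; 5.5 0 0 0 0 0 0",
)

```text
time_s: 8.93
eef_pos: [0.5439, 0.2322, 0.0676]
eef_rot: [-0.147, 0.989, -0.001, -0.004]
wrist_force: [0.4, -0.4, 0.3]
grip_width: 0.0552
```

```bash
python3 - <<'E'
from h import *
im=snap("top","t2.png")
print("T1",*packs(im,(345,225,110,70),.03,45))
snap("wrist","w4.png")
E
python3 go.py 545.8 232.8 43 106.8
```

```text
T1 [ 449.4 -123.1   -3.5   25.7]
t 9.03 p [546.1 232.8  70.4] jaw 106.9 grip 54.6 F [0.1 0.4 1.1] j1,j6 [23.  6.]
shift now cm [0.02 0.01 2.74] turn [-0.   -0.02  0.01] | shift if turned first [0.02 0.01 2.74]
```

Emit:
arm_command(
  increments="5.5 0 0 1.7 0 0 0; 5.5 0 0 1 0 0 0; 5.5 0 0 0 0 0 0; 3 0 0 0 0 0 0; 3 0 0 0 0 0 0; 3 0 0 0 0 0 0; 3 0 0 0 0 0 0; 3 0 0 -3 0 0 0; 3 0 0 -4 0 0 0; 3 0 0 0 0 0 0",
)

```text
time_s: 10.28
eef_pos: [0.5491, 0.2342, 0.118]
eef_rot: [-0.147, 0.989, 0.001, 0.004]
wrist_force: [0.1, 0.3, -1.3]
grip_width: 0.0382
```

```bash
python3 go.py 433.8 -227.8 110 94.5
```

```text
t 10.28 p [549.1 234.2 118. ] jaw 106.9 grip 38.2 F [ 0.1  0.3 -1.3] j1,j6 [23.  6.]
shift now cm [ 24.45 -40.86   0.58] turn [0.01 0.05 1.55] | shift if turned first [ 15.12 -45.15   0.8 ]
```

Emit:
arm_command(
  increments="3 0 0 0 0 0 0.8; 3 0 0 0 0 0 0.75; 3 1.4 -4.1 0 0 0 0; 3 1.4 -4.1 0 0 0 0; 3 1.4 -4.1 0 0 0 0; 3 1.4 -4.1 0 0 0 0; 3 1.4 -4.1 0 0 0 0; 3 1.4 -4.1 0 0 0 0; 3 1.4 -4.1 0 0 0 0; 3 1.4 -4.1 0 0 0 0",
)

```text
time_s: 11.52
eef_pos: [0.4593, -0.1037, 0.1133]
eef_rot: [-0.039, 0.999, 0.0, -0.001]
wrist_force: [1.4, 0.2, -0.3]
grip_width: 0.0383
```

Emit:
arm_command(
  increments="3 1.3 -4.1 0 0 0 0; 3 1.3 -4.1 0 0 0 0; 3 1.2 -4 0 0 0 0; 3 0 0 3 0 0 0; 3 0 0 2 0 0 0; 3 0 0 0 0 0 0; 3 0 0 0 0 0 0",
)

```text
time_s: 12.4
eef_pos: [0.4323, -0.2271, 0.0644]
eef_rot: [-0.039, 0.999, 0.0, -0.0]
wrist_force: [-0.5, -0.8, -1.8]
grip_width: 0.0383
```

```bash
python3 go.py 434 -226.5 32.5 94.5
```

```text
t 12.4 p [ 432.3 -227.1   64.4] jaw 94.5 grip 38.3 F [-0.5 -0.8 -1.8] j1,j6 [-28. -32.]
shift now cm [-0.17  0.05  3.19] turn [ 0. -0. -0.] | shift if turned first [-0.17  0.05  3.19]
```

Emit:
arm_command(
  increments="3 -0.1 0 2 0 0 0; 3 0 0 1.1 0 0 0; 3 0 0 0 0 0 0; 3 0 0 0 0 0 0; 5.5 0 0 0 0 0 0; 5.5 0 0 0 0 0 0; 5.5 0 0 0 0 0 0; 5.5 0 0 -4 0 0 0; 5.5 0 0 -4 0 0 0; 5.5 0 0 0 0 0 0",
)

```text
time_s: 13.65
eef_pos: [0.4357, -0.2285, 0.1166]
eef_rot: [-0.039, 0.999, -0.002, 0.003]
wrist_force: [0.4, 0.5, 0.0]
grip_width: 0.055
```

```bash
python3 - <<'E'
from h import *
im=snap("top","t3.png")
print("foam",*packs(im,th=56),sep="\n");snap("wrist","w5.png")
E
python3 go.py 534.3 306 110 105
```

```text
foam
[458.7 226.6   5.3  25.8]
[531.8 372.3  18.   25.9]
[534.1 304.4  15.1  26. ]
t 13.75 p [ 433.2 -227.2  113.4] jaw 94.5 grip 55.1 F [-1.2  0.2  0.5] j1,j6 [-28. -32.]
shift now cm [-14.23  52.37   0.33] turn [-0.    0.   -1.32] | shift if turned first [-23.56  48.89   0.34]
```

View pics/w5.png

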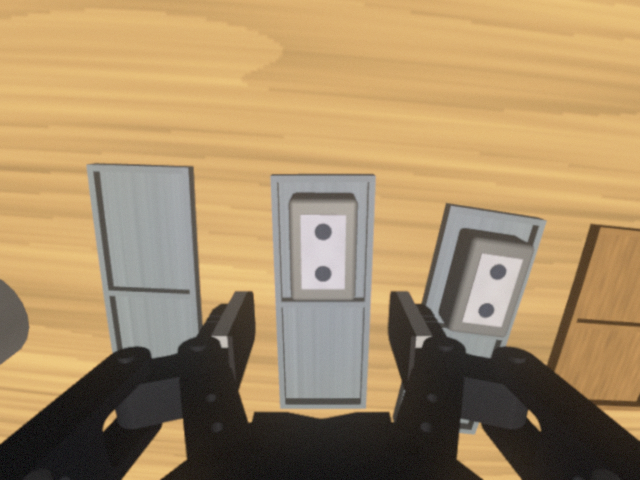

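Both placed packs sit in the near cells of their trays. T3's near end is at (88,165)–(192,168).

```bash
python3 - <<'E'
from h import *
print((ray("wrist",[(88,165),(192,168),(272,175),(375,175)],.01)*1000).round(1))
W=ray("wrist",[(323,232),(322.5,273),(498,272),(487,311)],.03)*1000
print(W.round(1))
E
```

```text
[[ 391.5 -374.1   10. ]
 [ 388.9 -309.3   10. ]
 [ 389.6 -260.7   10. ]
 [ 384.7 -198.7   10. ]]
[[ 417.4 -227.7   30. ]
 [ 442.5 -226.    30. ]
 [ 433.9 -121.    30. ]
 [ 460.  -122.2   30. ]]
```

Emit:
arm_command(
  increments="5.4 0 0 0 0 0 -1.3; 5.4 -2 4.1 0 0 0 0; 5.4 -2 4.1 0 0 0 0; 5.4 -2 4.1 0 0 0 0; 5.4 -2 4.1 0 0 0 0; 5.4 -2 4.1 0 0 0 0; 5.4 -2 4.1 0 0 0 0; 5.4 -2 4.1 0 0 0 0; 5.4 -2 4.1 0 0 0 0; 5.4 -2 4.1 0 0 0 0",
)

```text
time_s: 15.0
eef_pos: [0.5114, 0.1768, 0.1114]
eef_rot: [-0.129, 0.992, -0.0, -0.002]
wrist_force: [-0.2, 0.3, 1.1]
grip_width: 0.0536
```

Emit:
arm_command(
  increments="5.4 -1.9 4 0 0 0 0; 5.4 -1.9 4 0 0 0 0; 5.4 -1.7 3.9 0 0 0 0; 5.4 0 0 2 0 0 0; 5.4 0 0 2 0 0 0; 5.4 0 0 0 0 0 0; 5.4 0 0 0 0 0 0",
)

```text
time_s: 15.88
eef_pos: [0.5348, 0.3046, 0.0728]
eef_rot: [-0.129, 0.992, -0.0, -0.001]
wrist_force: [-0.0, 0.5, 0.2]
grip_width: 0.0542
```

```bash
python3 go.py 534.3 306 43 105;  python3 -c "
from h import *
snap('wrist','w6.png')"
```

```text
t 15.88 p [534.8 304.6  72.8] jaw 104.9 grip 54.2 F [-0.   0.5  0.2] j1,j6 [30. 15.]
shift now cm [0.01 0.15 2.98] turn [-0.   -0.01 -0.02] | shift if turned first [0.01 0.15 2.98]
```

View pics/w6.png

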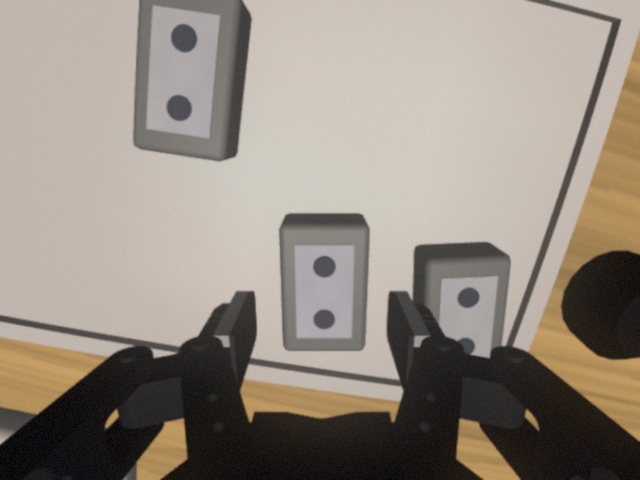

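Pack C is centred between the open fingers, and its right-hand neighbour is clear of them.

Emit:
arm_command(
  increments="5.4 0 0.1 2 0 0 0; 5.4 0 0 0.9 0 0 0; 5.4 0 0 0 0 0 0; 3 0 0 0 0 0 0; 3 0 0 0 0 0 0; 3 0 0 0 0 0 0; 3 0 0 0 0 0 0; 3 0 0 -3 0 0 0; 3 0 0 -4 0 0 0; 3 0 0 0 0 0 0",
)

```text
time_s: 17.18
eef_pos: [0.5369, 0.307, 0.1176]
eef_rot: [-0.129, 0.992, 0.001, 0.003]
wrist_force: [1.2, -0.1, -0.9]
grip_width: 0.0386
```

```bash
python3 go.py 435 -342.6 110 92
```

```text
t 17.18 p [536.9 307.  117.6] jaw 104.9 grip 38.6 F [ 1.2 -0.1 -0.9] j1,j6 [30. 15.]
shift now cm [ 26.53 -60.17   0.48] turn [0.02 0.04 1.61] | shift if turned first [ 12.45 -64.57   0.76]
```

Emit:
arm_command(
  increments="3 0 0 0 0 0 0.8; 3 0 0 0 0 0 0.8; 3 1 -5 0 0 0 0; 3 1 -5 0 0 0 0; 3 1 -5 0 0 0 0; 3 1 -5 0 0 0 0; 3 1 -5 0 0 0 0; 3 1 -5 0 0 0 0; 3 1 -5 0 0 0 0; 3 1 -5 0 0 0 0",
)

```text
time_s: 18.42
eef_pos: [0.4679, -0.0981, 0.113]
eef_rot: [-0.018, 1.0, 0.0, -0.001]
wrist_force: [0.4, -0.5, -0.3]
grip_width: 0.0383
```

Emit:
arm_command(
  increments="3 1 -5 0 0 0 0; 3 1 -5 0 0 0 0; 3 1 -5 0 0 0 0; 3 1 -5 0 0 0 0; 3 0.5 -4.6 0 0 0 0; 3 0 0 2 0 0 0; 3 0 0 2 0 0 0; 3 0 0 0 0 0 0; 3 0 0 0 0 0 0",
)

```text
time_s: 19.55
eef_pos: [0.4331, -0.344, 0.0741]
eef_rot: [-0.018, 1.0, 0.0, -0.0]
wrist_force: [0.1, -0.2, -0.7]
grip_width: 0.0387
```

```bash
python3 go.py 435.5 -342.5 32.5 92
```

```text
t 19.55 p [ 433.1 -344.    74.1] jaw 92.1 grip 38.7 F [ 0.1 -0.2 -0.7] j1,j6 [-38. -41.]
shift now cm [-0.24  0.14  4.16] turn [ 0.   -0.    0.01] | shift if turned first [-0.24  0.14  4.16]
```

Emit:
arm_command(
  increments="3 -0.2 0.1 2 0 0 0; 3 0 0 2 0 0 0; 3 0 0 0.1 0 0 0; 3 0 0 0 0 0 0; 3 0 0 0 0 0 0",
)

```text
time_s: 20.18
eef_pos: [0.4356, -0.3434, 0.034]
eef_rot: [-0.018, 1.0, -0.0, 0.0]
wrist_force: [0.7, -0.8, -1.0]
grip_width: 0.0383
```

Emit:
arm_command(
  increments="5.5 0 0 0 0 0 0; 5.5 0 0 0 0 0 0; 5.5 0 0 0 0 0 0; 5.5 0 0 -4 0 0 0; 5.5 0 0 -4 0 0 0; 5.5 0 0 0 0 0 0; 5.5 0 0 0 0 0 0",
)

```text
time_s: 21.05
eef_pos: [0.435, -0.3431, 0.1131]
eef_rot: [-0.018, 1.0, 0.0, -0.0]
wrist_force: [-0.0, 0.0, -0.4]
grip_width: 0.0549
```

```bash
python3 - <<'E'
from h import *
im=snap("top","t4.png")
print("foam",*packs(im,th=56),sep="\n");snap("wrist","w7.png")
E
python3 go.py 532.3 374 110 107.3
```

```text
foam
[458.7 226.6   5.7  25.6]
[531.6 372.5  16.9  26. ]
t 21.15 p [ 434.4 -342.6  112. ] jaw 92.1 grip 54.9 F [-0.4 -0.3 -0.5] j1,j6 [-38. -40.]
shift now cm [-12.38  71.25   0.3 ] turn [ 0.01 -0.01 -1.9 ] | shift if turned first [-30.66  65.5    0.2 ]
```

Emit:
arm_command(
  increments="5.6 0 0 0 0 0 -0.95; 5.6 0 0 0 0 0 -0.95; 5.6 -2 4.4 0 0 0 0; 5.6 -2 4.4 0 0 0 0; 5.6 -2 4.4 0 0 0 0; 5.6 -2 4.4 0 0 0 0; 5.6 -2 4.4 0 0 0 0; 5.6 -2 4.4 0 0 0 0; 5.6 -2 4.4 0 0 0 0; 5.6 -2 4.4 0 0 0 0",
)

```text
time_s: 22.4
eef_pos: [0.4827, 0.0419, 0.1121]
eef_rot: [-0.15, 0.989, 0.0, -0.001]
wrist_force: [1.1, -1.1, 0.4]
grip_width: 0.056
```

Emit:
arm_command(
  increments="5.6 -2 4.4 0 0 0 0; 5.6 -2 4.4 0 0 0 0; 5.6 -2 4.4 0 0 0 0; 5.6 -2 4.4 0 0 0 0; 5.6 -2.3 4.3 0 0 0 0; 5.6 -2.3 4.2 0 0 0 0; 5.6 -2 4.2 0 0 0 0; 5.6 0 0 2 0 0 0; 5.6 0 0 2 0 0 0; 5.6 0 0 0 0 0 0",
)

```text
time_s: 23.65
eef_pos: [0.5307, 0.3718, 0.0696]
eef_rot: [-0.15, 0.989, -0.002, -0.003]
wrist_force: [0.1, -0.6, 0.2]
grip_width: 0.0563
```

```bash
python3 go.py 532.3 374 43 107.3; python3 - <<'E'
from h import *
im=snap("wrist","w8.png"); im2=snap("top","t5.png")
print("trays",*packs(im2,(345,225,110,70),.03,45),sep="\n")
E
```

```text
t 23.65 p [530.7 371.8  69.6] jaw 107.3 grip 56.3 F [ 0.1 -0.6  0.2] j1,j6 [35. 18.]
shift now cm [-0.24  0.17  2.65] turn [-0.02 -0.05 -0.  ] | shift if turned first [-0.22  0.16  2.66]
trays
[ 435.  -344.4    2.8   26.1]
[ 432.9 -228.3    5.3   26.6]
[ 449.4 -123.2   -5.1   25.8]
```

View pics/w8.png

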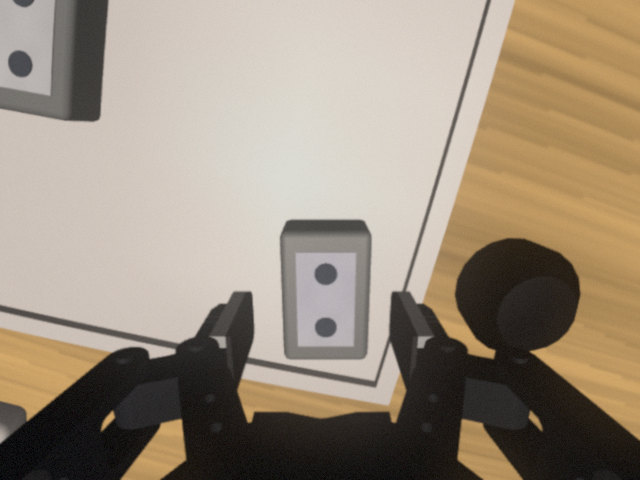

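All three tray packs match their cells within about 2 mm. Pack B is centred in the jaws, but the mouse at (518,295) is close to the right finger, so I'll check the clearance.

```bash
python3 - <<'E'
from h import *
print((ray("wrist",[(457,290),(518,295),(560,340)],.02)*1000).round(1))
print((ray("top",[(163.5,244),(152.5,244.5),(142,244)],.017)*1000).round(1))
E
```

```text
[[518.  441.5  20. ]
 [511.2 473.7  20. ]
 [528.9 508.9  20. ]]
[[513.5 441.4  17. ]
 [511.4 473.3  17. ]
 [512.2 504.   17. ]]
```

Emit:
arm_command(
  increments="5.6 0 0.1 2 0 0 0; 5.6 0 0 0.8 0 0 0; 5.6 0 0 0 0 0 0; 3 0 0 0 0 0 0; 3 0 0 0 0 0 0; 3 0 0 0 0 0 0; 3 0 0 0 0 0 0; 3 0 0 -3 0 0 0; 3 0 0 -4 0 0 0; 3 0 0 0 0 0 0",
)

```text
time_s: 25.0
eef_pos: [0.5346, 0.3755, 0.1189]
eef_rot: [-0.15, 0.989, 0.002, 0.003]
wrist_force: [-0.0, 0.5, -1.0]
grip_width: 0.0383
```

```bash
python3 go.py 513.5 -7 110 180;python3 go.py 513.5 -7 110 0.01
```

```text
t 25.0 p [534.6 375.5 118.9] jaw 107.3 grip 38.3 F [-0.   0.5 -1. ] j1,j6 [35. 18.]
shift now cm [ 13.38 -35.9    0.72] turn [-0.02  0.05 -9.09] | shift if turned first [38.25  2.11  0.89]
t 25.0 p [534.6 375.5 118.9] jaw 107.3 grip 38.3 F [-0.   0.5 -1. ] j1,j6 [35. 18.]
shift now cm [ 13.38 -35.9    0.72] turn [ 0.06  0.02 13.41] | shift if turned first [-38.25  -2.12   0.89]
```

Emit:
arm_command(
  increments="3 0 0 0 0 0 -1.3; 3 0 0 0 0 0 -1.3; 3 0 0 0 0 0 -1.3; 3 0 0 0 0 0 -1.3; 3 0 0 0 0 0 -1.3; 3 0 0 0 0 0 -1.3; 3 0 0 0 0 0 -1.3; 3 4.8 0.3 0 0 0 0; 3 4.8 0.3 0 0 0 0; 3 4.8 0.3 0 0 0 0",
)

```text
time_s: 26.25
eef_pos: [0.5225, 0.2283, 0.1134]
eef_rot: [0.708, -0.706, -0.0, 0.001]
wrist_force: [0.7, -0.2, -1.0]
grip_width: 0.0383
```

Emit:
arm_command(
  increments="3 4.8 0.3 0 0 0 0; 3 4.8 0.3 0 0 0 0; 3 4.8 0.3 0 0 0 0; 3 4.8 0.3 0 0 0 0; 3 4.6 0 0 0 0 0; 3 0 0 0 0 0 0; 3 0 0 0 0 0 0",
)

```text
time_s: 27.12
eef_pos: [0.5114, -0.0079, 0.1142]
eef_rot: [0.707, -0.707, -0.001, 0.001]
wrist_force: [-0.4, -0.7, -0.1]
grip_width: 0.0383
```

```bash
python3 go.py 513.5 -7 110 180; python3 -c "
from h import *
snap('wrist','w9.png')"
```

```text
t 27.12 p [511.4  -7.9 114.2] jaw -180.0 grip 38.3 F [-0.4 -0.7 -0.1] j1,j6 [ -1. -91.]
shift now cm [-0.09 -0.22  0.42] turn [0.01 0.   0.  ] | shift if turned first [-0.09 -0.21  0.42]
```

View pics/w9.png

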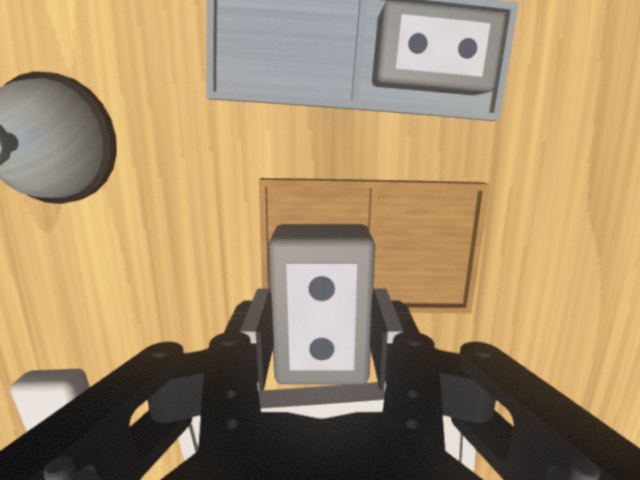

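The pack is held over the far carton cell. The carton corners are at (261,179), (488,184) and (470,312).

```bash
python3 - <<'E'
from h import *
o=robot.get_obs()["eef_pos"][2]
print((ray("wrist",[(261,179),(488,184),(470,312)],.01)*1000).round(1))
print((ray("wrist",[(370,190)],.01)*1000).round(1),(ray("wrist",[(321,288),(321,348)],o-.002)*1000).round(1))
E
```

```text
[[547.3 -50.4  10. ]
 [407.6 -47.9  10. ]
 [408.8  39.5  10. ]]
[[480.7 -43.7  10. ]] [[510.9 -23.7 112.5]
 [510.8   1.4 112.5]]
```

Emit:
arm_command(
  increments="3 -0.4 -0.1 3 0 0 0; 3 0 0 3 0 0 0; 3 0 0 1 0 0 0; 3 0 0 0.5 0 0 0; 3 0 0 0 0 0 0; 3 0 0 0 0 0 0",
)

```text
time_s: 27.92
eef_pos: [0.514, -0.0039, 0.0413]
eef_rot: [0.708, -0.707, 0.001, -0.001]
wrist_force: [-0.3, 0.5, -1.0]
grip_width: 0.0387
```

```bash
python3 go.py 513 -3.5 32.5 180
```

```text
t 27.93 p [514.   -3.9  41.3] jaw -179.9 grip 38.7 F [-0.3  0.5 -1. ] j1,j6 [ -0. -91.]
shift now cm [-0.04  0.11  0.88] turn [-0.01  0.    0.01] | shift if turned first [-0.04  0.1   0.88]
```

Emit:
arm_command(
  increments="3 0 0.1 0.6 0 0 0; 3 0 0 0.2 0 0 0; 3 0 0 0 0 0 0; 5.3 0 0 0 0 0 0; 5.3 0 0 0 0 0 0; 5.3 0 0 0 0 0 0; 5.3 0 0 -4 0 0 0; 5.3 0 0 -4 0 0 0; 5.3 0 0 0 0 0 0",
)

```text
time_s: 29.05
eef_pos: [0.5148, -0.004, 0.1153]
eef_rot: [0.708, -0.707, 0.002, -0.002]
wrist_force: [0.3, -0.1, 0.2]
grip_width: 0.0527
```

```bash
python3 - <<'E'
from h import *
im=snap("top","t6.png")
print("foam",*packs(im,th=56),sep="\n")
E
python3 go.py 458.7 228 110 95.7
```

```text
foam
[458.7 226.7   5.6  25.7]
t 29.1 p [513.3  -4.  113.4] jaw -179.9 grip 53.4 F [-0.1  0.6 -0.2] j1,j6 [ -0. -91.]
shift now cm [-23.21   5.43   0.32] turn [-0.02  0.02 10.55] | shift if turned first [ 3.13 23.63  0.34]
```

Emit:
arm_command(
  increments="5.6 -4 1 0 0 0 0; 5.6 0 0 0 0 0 1.3; 5.6 0 0 0 0 0 1.3; 5.6 0 0 0 0 0 1.3; 5.6 0 0 0 0 0 1.3; 5.6 0 0 0 0 0 1.3; 5.6 0 0 0 0 0 1.3; 5.6 0 0 0 0 0 1.3; 5.6 0 0 0 0 0 1.3; 5.6 0 0 0 0 0 0.15",
)

```text
time_s: 30.35
eef_pos: [0.5009, 0.0359, 0.1106]
eef_rot: [-0.05, 0.999, -0.0, -0.002]
wrist_force: [0.3, 0.7, -0.0]
grip_width: 0.0559
```

```bash
python3 go.py 458.7 228 70 95.7
```

```text
t 30.35 p [500.9  35.9 110.6] jaw 95.7 grip 55.9 F [ 0.3  0.7 -0. ] j1,j6 [ 4. -2.]
shift now cm [ 2.27 19.53  4.07] turn [ 0.   -0.02  0.  ] | shift if turned first [ 2.29 19.53  4.06]
```

Emit:
arm_command(
  increments="5.6 0.6 4.9 0 0 0 0; 5.6 0.6 4.9 0 0 0 0; 5.6 0.6 4.9 0 0 0 0; 5.6 0.5 4.8 0 0 0 0; 5.6 0 0 2 0 0 0; 5.6 0 0 2 0 0 0; 5.6 0 0 0 0 0 0; 5.6 0 0 0 0 0 0",
)

```text
time_s: 31.35
eef_pos: [0.46, 0.2277, 0.0724]
eef_rot: [-0.05, 0.999, -0.0, -0.0]
wrist_force: [0.7, -0.1, 0.6]
grip_width: 0.056
```

```bash
python3 go.py 458.7 228 43 95.7; python3 - <<'E'
from h import *
im2=snap("top","t7.png")
for n,a in (("foam",(165,205,125,95),.041,56),("carton",(300,230,42,60),.03,30),("carton",(300,230,42,60),.03,40)),:
    pass
for t in (25,35,45):
  try: print("carton",t,*packs(im2,(298,228,46,62),.03,t))
  except Exception as e: print("none")
snap("wrist","w10.png")
cv2.imwrite("pics/t7c.png",cv2.resize(im2[200:310,160:460],None,fx=2.6,fy=2.6,interpolation=cv2.INTER_CUBIC))
E
```

```text
t 31.35 p [460.  227.7  72.4] jaw 95.7 grip 56.0 F [ 0.7 -0.1  0.6] j1,j6 [26. 21.]
shift now cm [0.13 0.04 2.94] turn [-0. -0.  0.] | shift if turned first [0.13 0.04 2.94]Traceback (most recent call last):
  File "<stdin>", line 3, in <module>
ValueError: too many values to unpack (expected 2)
```

Emit:
arm_command(
  increments="5.6 0.1 0 2 0 0 0; 5.6 0 0 0.9 0 0 0; 5.6 0 0 0 0 0 0; 3 0 0 0 0 0 0; 3 0 0 0 0 0 0; 3 0 0 0 0 0 0; 3 0 0 0 0 0 0; 3 0 0 -3 0 0 0; 3 0 0 -4 0 0 0; 3 0 0 0 0 0 0",
)

```text
time_s: 32.65
eef_pos: [0.461, 0.2288, 0.1162]
eef_rot: [-0.049, 0.999, 0.001, 0.003]
wrist_force: [0.3, 0.4, -1.7]
grip_width: 0.0385
```

```bash
python3 go.py 444.5 -3 110 180; python3 - <<'E'
from h import *
im2=cv2.imread("pics/t7.png")
for t in (25,35,45):
  try: print("carton",t,*packs(im2,(298,228,46,62),.03,t))
  except Exception as e: print("none")
E
```

```text
t 32.65 p [461.  228.8 116.2] jaw 95.7 grip 38.5 F [ 0.3  0.4 -1.7] j1,j6 [26. 21.]
shift now cm [  3.94 -22.9    0.54] turn [ -0.02   0.05 -10.54] | shift if turned first [23.18  1.65  0.62]
carton 25 [514.   -6.6  88.9  26.1]
carton 35 [514.   -6.6  89.7  26.1]
carton 45 [513.9  -6.8  89.6  26.5]
```

Emit:
arm_command(
  increments="3 0 0 0 0 0 -1.3; 3 0 0 0 0 0 -1.3; 3 0 0 0 0 0 -1.3; 3 0 0 0 0 0 -1.3; 3 0 0 0 0 0 -1.3; 3 0 0 0 0 0 -1.3; 3 0 0 0 0 0 -1.3; 3 0 0 0 0 0 -1.3; 3 0 0 0 0 0 -0.15; 3 4.6 0.3 0 0 0 0",
)

```text
time_s: 33.9
eef_pos: [0.4564, 0.1831, 0.1126]
eef_rot: [0.708, -0.706, -0.0, -0.0]
wrist_force: [0.4, -0.4, 0.1]
grip_width: 0.0386
```

Emit:
arm_command(
  increments="3 4.6 0.3 0 0 0 0; 3 4.6 0.3 0 0 0 0; 3 4.6 0.3 0 0 0 0; 3 4.6 0.4 0 0 0 0; 3 0 0 0 0 0 0; 3 0 0 0 0 0 0; 3 0 0 0 0 0 0",
)

```text
time_s: 34.78
eef_pos: [0.4432, -0.0013, 0.1131]
eef_rot: [0.708, -0.706, -0.0, -0.0]
wrist_force: [-0.1, -0.2, -0.4]
grip_width: 0.0384
```

```bash
python3 go.py 444 -4 32.5 180; python3 -c "
from h import *
snap('wrist','w11.png')"
```

```text
t 34.77 p [443.2  -1.3 113.1] jaw -179.9 grip 38.4 F [-0.1 -0.2 -0.4] j1,j6 [ -0. -90.]
shift now cm [ 0.27 -0.08  8.06] turn [0.   0.   0.02] | shift if turned first [ 0.27 -0.08  8.06]
```

View pics/w11.png

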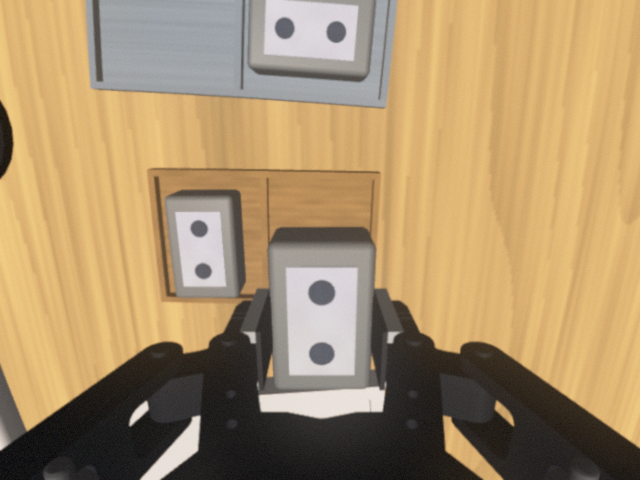

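The first carton pack is flat in the far cell, and the last pack hangs over the near cell.

Emit:
arm_command(
  increments="3 0.3 -0.1 3 0 0 0; 3 0 0 3 0 0 0; 3 0 0 1.2 0 0 0; 3 0 0 0.4 0 0 0; 3 0 0 0 0 0 0; 3 0 0 0 0 0 0",
)

```text
time_s: 35.58
eef_pos: [0.4451, -0.0053, 0.0382]
eef_rot: [0.708, -0.707, 0.001, -0.001]
wrist_force: [-0.3, 0.3, -1.1]
grip_width: 0.0385
```

```bash
python3 go.py 444 -5 32.5 180
```

```text
t 35.58 p [445.1  -5.3  38.2] jaw -179.9 grip 38.5 F [-0.3  0.3 -1.1] j1,j6 [ -1. -91.]
shift now cm [-0.03  0.11  0.57] turn [-0.01 -0.    0.01] | shift if turned first [-0.03  0.11  0.57]
```

Emit:
arm_command(
  increments="3 0 0.1 0.5 0 0 0; 3 0 0 0 0 0 0; 3 0 0 0 0 0 0; 5.3 0 0 0 0 0 0; 5.3 0 0 0 0 0 0; 5.3 0 0 0 0 0 0; 5.3 0 0 -4 0 0 0; 5.3 0 0 -4 0 0 0; 5.3 0 0 -1 0 0 0; 0 0 0 0 0 0 0",
)

```text
time_s: 36.83
eef_pos: [0.4435, -0.0053, 0.1225]
eef_rot: [0.708, -0.707, 0.0, -0.0]
wrist_force: [0.4, -0.0, 0.1]
grip_width: 0.0362
```

```bash
python3 go.py 685.3 -72 118 180
```

```text
t 36.83 p [443.5  -5.3 122.5] jaw -179.9 grip 36.2 F [ 0.4 -0.   0.1] j1,j6 [ -1. -91.]
shift now cm [  6.7  -24.18   0.47] turn [-0.01 -0.    0.01] | shift if turned first [  6.67 -24.18   0.45]
```

Emit:
arm_command(
  increments="0 1.3 -4.8 0 0 0 0; 0 1.3 -4.8 0 0 0 0; 0 1.3 -4.8 0 0 0 0; 0 1.3 -4.8 0 0 0 0; 0 1.3 -4.8 0 0 0 0; 0 0 0 0 0 0 0; 0 0 0 0 0 0 0",
)

```text
time_s: 37.7
eef_pos: [0.6816, -0.0699, 0.1194]
eef_rot: [0.708, -0.707, -0.002, 0.002]
wrist_force: [-0.7, -0.7, 0.8]
grip_width: 0.0
```

```bash
python3 go.py 685.3 -72 75 180; python3 - <<'E'
from h import *
im=snap("top","t8.png"); s=snap("scene","s8.png"); snap("wrist","w12.png")
for n,a in {"foam":((165,205,125,95),.041,56),"carton":((298,228,46,62),.03,40),"trays":((345,225,110,70),.03,45)}.items():
  try: print(n,*packs(im,*a))
  except Exception: print(n,"none")
cv2.imwrite("pics/s8c.png",cv2.resize(s[140:340,160:540],None,fx=2.1,fy=2.1,interpolation=cv2.INTER_CUBIC))
E
```

```text
t 37.7 p [681.6 -69.9 119.4] jaw -179.9 grip 0.0 F [-0.7 -0.7  0.8] j1,j6 [ -6. -96.]
shift now cm [ 0.22 -0.39  4.44] turn [0.04 0.   0.01] | shift if turned first [ 0.21 -0.37  4.44]
foam none
carton none
trays [ 434.9 -344.4    3.1   26.2] [ 432.7 -228.2    5.2   26.1]
```

View pics/s8c.png

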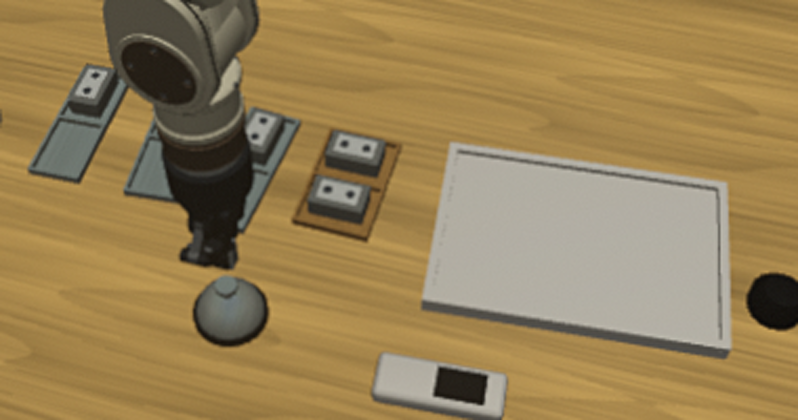

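View pics/w12.png

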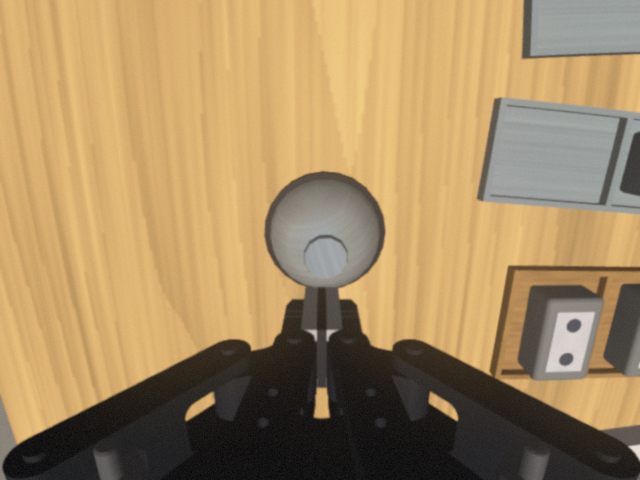

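The foam is empty and the carton holds two flat packs. The plunger head is at (325,256) in the wrist view.

```bash
python3 - <<'E'
from h import *
print((ray("wrist",[(325,256)],.058)*1000).round(1))
E
```

```text
[[679.1 -77.   58. ]]
```

```bash
python3 - <<'E'
from h import *
print((ray("scene",[(268.1,274.7)],.058)*1000).round(1),(ray("wrist",[(325,256),(325,253)],.058)*1000).round(1),(ray("wrist",[(325,230)],.008)*1000).round(1))
im=cv2.imread("pics/top0.png");g=cv2.cvtColor(im,cv2.COLOR_BGR2GRAY)[172:210,325:365]
m=(cv2.GaussianBlur(g,(3,3),0)<48).astype(np.uint8)
cs=cv2.findContours(m,cv2.RETR_EXTERNAL,cv2.CHAIN_APPROX_NONE)[0];c=max(cs,key=cv2.contourArea)
(u,v),r=cv2.minEnclosingCircle(c);print(u+325,v+172,r,(ray("top",[(u+325,v+172)],.008)*1000).round(1))
cv2.imwrite("pics/b.png",cv2.resize(im[172:210,325:365],None,fx=12,fy=12,interpolation=cv2.INTER_CUBIC))
print(robot.get_obs()["eef_pos"])
E
```

```text
[[679.8 -71.9  58. ]] [[679.1 -77.   58. ]
 [679.1 -78.7  58. ]] [[678.5 -78.    8. ]]
344.238805770874 191.56716346740723 13.016951560974121 [[678.2 -75.9   8. ]]
[ 0.68201077 -0.06961087  0.12218755]
```

View pics/b.png

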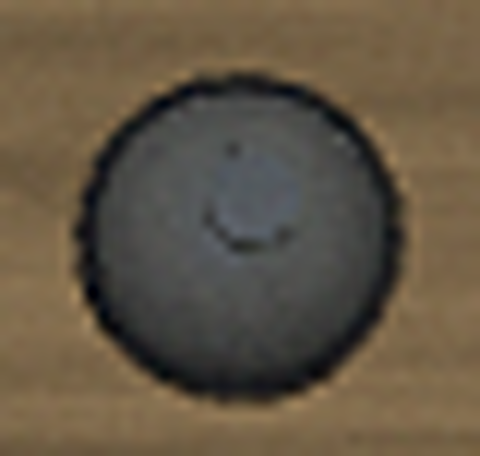

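The crop puts the head at (345.8,187.6) in the top view, which is about (680, −77) mm and agrees with the wrist view. The target is (679.5, −76.5).

Emit:
arm_command(
  increments="0 0.7 0.2 0 0 0 0; 0 0 0 2 0 0 0; 0 0 0 1.5 0 0 0; 0 0 0 0 0 0 0; 0 0 0 0 0 0 0",
)

```text
time_s: 38.48
eef_pos: [0.6815, -0.0771, 0.0878]
eef_rot: [0.708, -0.707, 0.0, -0.0]
wrist_force: [-0.2, -0.1, 0.5]
grip_width: -0.0001
```

```bash
python3 go.py 679.5 -76.5 67 180
```

```text
t 38.48 p [681.5 -77.1  87.8] jaw -179.9 grip -0.1 F [-0.2 -0.1  0.5] j1,j6 [ -6. -97.]
shift now cm [-0.06  0.2   2.08] turn [-0.   -0.    0.01] | shift if turned first [-0.06  0.2   2.08]
```

Emit:
arm_command(
  increments="0 0 0.2 0.8 0 0 0; 0 0 0 0.4 0 0 0; 0 0 0 0.4 0 0 0; 0 0 0 0 0 0 0; 0 0 0 0 0 0 0",
)

```text
time_s: 39.1
eef_pos: [0.6793, -0.077, 0.0716]
eef_rot: [0.708, -0.707, 0.0, -0.0]
wrist_force: [-2.0, 0.3, 3.2]
grip_width: 0.0002
```

Emit:
arm_command(
  increments="0 0 0 0.3 0 0 0; 0 0 0 0 0 0 0; 0 0 0 0 0 0 0",
)

```text
time_s: 39.48
eef_pos: [0.6794, -0.0771, 0.0685]
eef_rot: [0.708, -0.707, 0.0, -0.0]
wrist_force: [-0.9, 0.4, 3.6]
grip_width: 0.0
```

Emit:
arm_command(
  increments="0 0 0 0.2 0 0 0; 0 0 0 0 0 0 0; 0 0 0 0 0 0 0",
)

```text
time_s: 39.85
eef_pos: [0.6794, -0.0771, 0.0671]
eef_rot: [0.708, -0.707, 0.0, -0.0]
wrist_force: [-2.7, 1.2, 6.9]
grip_width: 0.0001
```

Emit:
arm_command(
  increments="0 0 0 0.1 0 0 0; 0 0 0 0 0 0 0; 0 0 0 0 0 0 0",
)

```text
time_s: 40.22
eef_pos: [0.6795, -0.077, 0.067]
eef_rot: [0.708, -0.707, 0.0, -0.0]
wrist_force: [-3.6, 0.3, 11.2]
grip_width: -0.0001
```

Emit:
arm_command(
  increments="0 0 0 -1 0 0 0; 0 0 0 -2 0 0 0; 0 0 0 -4 0 0 0; 0 0 0 -4 0 0 0; 0 0 5 -4 0 0 0; 0 0 5 0 0 0 0; 0 0 5 0 0 0 0; 0 0 0 0 0 0 0; 0 0 0 0 0 0 0",
)

```text
time_s: 41.35
eef_pos: [0.5313, -0.0773, 0.2147]
eef_rot: [0.708, -0.707, 0.001, -0.001]
wrist_force: [1.1, -0.4, -0.1]
grip_width: 0.0002
```

```bash
python3 - <<'E'
from h import *
im=snap("top","t9.png"); s=snap("scene","s9.png")
for n,a in {"foam":((165,205,125,95),.041,56),"trays":((345,225,110,70),.03,45)}.items():
  try: print(n,*packs(im,*a))
  except Exception: print(n,"none")
E
```

```text
foam none
trays [ 435.1 -344.5    3.4   25.9] [ 432.8 -228.2    5.5   26.2]
```

View pics/s9.png

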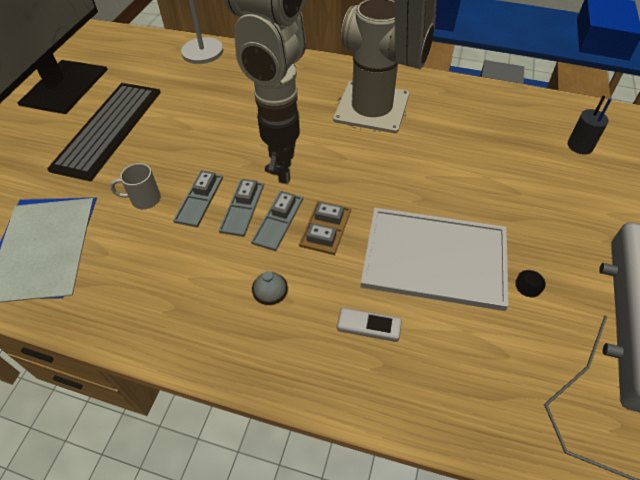

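```bash
python3 -c "
from h import *
print(robot.get_obs()['time_s'],job_done())"
```

```text
the job is handed in; nothing more can be done
41.45 None
```

I dealt the packs, rang the bell and handed the job in at 41.5 s. Five packs were present. One went into the near cell of each tray. The other two went flat into separate carton cells, since there weren't enough for a second round.

**Packs:** The last scene picture shows all five where they belong, the foam empty, and the mug, mouse and probe apparently where they started. The top camera put the tray packs within about 2 mm of their cell centres. In the final top view the arm hid tray 1, so that pack was last measured earlier, at about 1 to 2 mm off. The second carton pack was checked only by eye in the pictures.

**Bell:** The plunger stopped at the tool height expected for a full 10 mm press. A further 1 mm command raised the force from 7 to 11 N without moving it, so it was at its stop. After release it looked up again in the picture.

**Disagreements:** The wrist and top cameras differed by 1 to 3 mm in y, so I used values in between. My first estimate of the bell's position was about 7 mm off. I corrected it from close by before pressing.

No pack was knocked aside and the grip did not visibly slacken.

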